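# Fill one gel-cassette tray and stack the emptied one

## Task

Bring all the gel cassettes together in the blue tray, one in each of its four seats: take over the two from the grey tray and pull the one left in the casting stand out of its slot, each set fully home against its leaning fin and centred across the tray. Stack the emptied grey tray squarely on the spare grey tray, down between its corner lugs. Set things down rather than dropping them, leave the blue and spare trays about where they stand, and do not disturb the other things on the bench.

Things in the scene. Friction and masses are not known exactly. Their poses are not given: they have to be found in the camera images.
- tray_blue: Blue plastic cassette tray to be filled: 246 (x) x 60 (y), 50 tall, corner lugs 55. Origin: centre of underside, z up, its x along the robot's x within 12 deg. Four seats in a row along x, one of them (any) taken at the start. A seat is a fin 60 wide leaning 25 deg from upright, its top towards the tray's -x, with a ledge square to its foot, sloping down to it: a cassette put in lies back on the fin by its weight.
- tray_blue_seat1 (a point): Seat 1 of the blue tray, nearest its -x end: where the origin of a cassette lies when fully home and centred in it. In tray coordinates (-82.9, 0, 13.9). A seated cassette has the fin behind its -x face for the lowest 41.7 of its height and at least 22 of room, square to the fin, in which to be put (it is 9 thick); its ends overhang the tray by 20 at each side.
- tray_blue_seat2 (a point): Seat 2 of the blue tray, the same point, in tray coordinates (-32.9, 0, 13.9).
- tray_blue_seat3 (a point): Seat 3 of the blue tray, the same point, in tray coordinates (43.1, 0, 13.9).
- tray_blue_seat4 (a point): Seat 4 of the blue tray, nearest its +x end, the same point, in tray coordinates (93.1, 0, 13.9).
- tray_grey: Grey tray of the same mould as the blue one, about 0.3 kg, with cassettes in any two of its four seats at the start; x along the robot's x within 12 deg. To be emptied. Origin: centre of underside. At its middle is a solid grip block, x -14.5 to 14.5, y -30 to 30, from the floor to z 50, to lift it by across its 60 width. Underside skid 230 long (x), 5 deep.
- tray_spare: Empty grey tray of the same mould, the bottom of the stack of empties; origin: centre of underside, x along the robot's x within 12 deg. Lugs 4 thick stand up at its four corners (y 19 to 30 and -30 to -19), inner faces at x -119 and 119, top at z 55; a tray stacked on it rests at z 50, its skid between the lugs with 4 of play at each end, either way round.
- tray_spare_top (a point): Centre of the spare tray's top, at z 50 of it: where the origin of the tray stacked on it comes to lie.
- casting_stand: Casting stand, fixed: white base 100 (x) x 140 (y) x 12, green walls round a narrow upright slot 12 wide in x, 106 long in y, over the origin (centre of underside). Slot floor at z 14, wall tops at z 58. Two black cam knobs on its -x side. Its x along the robot's x within 15 deg.
- cassette_1: Gel cassette: flat plate, 100 wide (y) x 9 thick (x) x 82 tall (z), white, glass and pale blue, red strips down both edges, 0.11 kg. Origin: centre of its bottom edge, z to its top edge. Either face may lie on a fin. Starts leaning 25 deg in a seat of the blue tray, within 8 of centred.
- cassette_2: Gel cassette: flat plate, 100 wide (y) x 9 thick (x) x 82 tall (z), white, glass and pale blue, red strips down both edges, 0.11 kg. Origin: centre of its bottom edge, z to its top edge. Either face may lie on a fin. Starts leaning 25 deg in a seat of the grey tray, within 8 of centred.
- cassette_3: Gel cassette: flat plate, 100 wide (y) x 9 thick (x) x 82 tall (z), white, glass and pale blue, red strips down both edges, 0.11 kg. Origin: centre of its bottom edge, z to its top edge. Either face may lie on a fin. Starts leaning 25 deg in a seat of the grey tray, within 8 of centred.
- cassette_4: Gel cassette: flat plate, 100 wide (y) x 9 thick (x) x 82 tall (z), white, glass and pale blue, red strips down both edges, 0.11 kg. Origin: centre of its bottom edge, z to its top edge. Either face may lie on a fin. Starts upright in the casting stand's slot, bottom at z 14 of the stand, only its top 38 showing.
- amber_bottle: Bystander, loose: brown glass reagent bottle with a black cap, 30 diameter, 85 tall. Origin: centre of its underside.
- sample_pot: Bystander, loose: white plastic pot with an orange cap, 29 diameter, 64 tall. Origin: centre of its underside.
- dropper_bottle: Bystander, loose: small clear bottle with a red cap, 28 diameter, 69 tall. Origin: centre of its underside.
- media_bottle: Bystander, loose: clear glass media bottle with a blue cap, 70 diameter, 150 tall. Origin: centre of its underside.
- beaker: Bystander, loose: clear glass beaker, 68 diameter, 90 tall. Origin: centre of its underside.
Things that resemble listed ones, but are neither listed nor needed, are in the scene too. Leave any green or yellow look-alike of the cassette_1 alone.

How it is judged:
By the outcome, as a careful person would: the job done as asked, in the order asked, and still so for the second after the job is handed in, with the robot touching nothing.
It also fails if it takes over 72 s, if anything falls off the work surface, if the arm or the gripper's body presses on something with over 40 N, if the wrist force passes 120 N, or if a joint passes its speed limit or range.

## Robot

A 6-joint arm with a two-finger parallel gripper is mounted at the origin on the work surface. World frame = base frame: x ahead of the robot, y to its left, z up, the work surface at z = 0. Lengths are in m, angles in rad, forces in N, time in s.
With the tool pointing down it reaches from about 0.275 to 0.975 m from the base axis. Payload 8.4 kg.
Tool frame: the origin (TCP) lies at the very end of the fingers, on their centre line; the grasp point (between the pads) lies 19 mm behind it; z points along the fingers, y is the line along which they close (so a half turn about z gives the same grasp; the last joint's range is limited). The gripper opens to 92 mm and grips with 3 to 60 N. Pads are 20 mm wide; open, the fingers measure 128 mm over their backs; the gripper's body (75 mm by 189 mm) begins 69 mm behind the grasp point.
Start: joints at [-1.316, 0.353, 1.633, -0, 1.155, -0.002], TCP at [0.159, -0.605, 0.215] pointing down, gripper open.
Joint ranges: [-2.63, 2.63], [-0.92, 2.1], [0.06, 2.66], [-1.3, 4.44], [0, 2.69], [-3.02, 3.02]. Speed limits (rad/s): [2.22, 2.22, 2.79, 3.14, 3.14, 3.14].

## Interface

Orientations are given as [roll, pitch, yaw] about the fixed x, y, z axes, in that order (R = Rz(yaw) Ry(pitch) Rx(roll)).
In Python, from station import arm gives the robot as it stands.
- The arm moves only by the tool step_arm, never from a script. Its argument "increments" is one flat list of numbers, 5 for each row, row after row: the shift along the tool's x, y, z in mm, then the turn about the tool's z in rad, then the finger opening in mm, from 0 to 91.9. A call has 1 to 20 rows; each row is the pose to reach, as a shift and turn from the pose commanded when the call began, along the tool's axes at that moment; what a row does not reach only later rows make up. A row lasts 1/10 s, in which the tool goes at most 50 mm and 8.59 degrees, less where a joint would pass 70% of its speed; a pose out of reach is approached as far as the arm can. A call with a gripper value outside its range is refused whole. The fingers move at their own pace and stop on an object; "newtons" is the grip in N (left out, the last holds). Time passes only in rows, so rows that repeat a pose let the fingers close. It gives the time, the measured TCP pose, the force, the opening and the grip force at its end, in the units of the state.
- arm.read_state(): the state, without advancing time (a new reading comes with each control period).
- arm.get_image(name): name is "side" or "top"; returns a dict with "image" (400x640x3 uint8, red, green, blue), "range_z" (400x640 float32, m along the optical axis (not along the pixel's ray), 0 where there is no reading), "intrinsics" (3x3 intrinsics, pixels), "rvec" (rotation vector, rad) and "tvec" (3), from world to camera coordinates, as OpenCV has them. Camera axes: x right, y down, z forward; pixel columns grow to the right and rows downward; lengths in m; the calibration is good to about 2 mm. A picture is of the moment at which its call begins.
- arm.finish_job(): hands the job in; it is judged then, once.
The state is a dict: "clock": time; "joints": joint angles; "qvel": joint speeds; "tau": joint torques, N m; "ee_pos": TCP position; "tool_rot": TCP orientation; "wrist_force": force on the tool from outside, world axes, zero at the start; "torque": the same for the moment, N m; "grip_width": opening from 0.0 (shut) to 1.0 (fully open); "grasp_force": force on a finger pad.
Only numpy, scipy, OpenCV 4.12 (cv2) and the standard library are available. Lean on these libraries where they do the work, as an engineer would, in place of code of your own. Each camera call takes 0.05 s, during which the arm holds its last target. There are 200 camera calls.

## Working session

There is one attempt and no reset: what is moved stays moved. The work goes in short steps, Python scripts to look and compute and a tool call to move; the robot and the scene stay as the last step left them, time stands still between calls to the robot, and variables do not carry over. Pictures are saved under pics/ and viewed, at most 10 in all, crops included, and the job is handed in when it is done.

Besides the shell and the picture viewer there is one more tool, called after "Request:" as a command line: name --argument value ..., lists and objects as JSON in quotes. step_arm: Moves the arm, as the interface text tells. Its arguments: {"type":"object","properties":{"increments":{"type":"array","items":{"type":"number"}},"newtons":{"type":"number"}},"required":["increments"]}

```bash
ls; mkdir -p pics
cat > h.py <<'E'
import numpy as np, cv2
from station import arm
def shot(n):
    d=arm.get_image(n); R=cv2.Rodrigues(np.array(d["rvec"]))[0]; t=np.array(d["tvec"]).ravel(); return d,R,t
def cloud(d,R,t):
    K=d["intrinsics"]; z=d["range_z"]; v,u=np.mgrid[:z.shape[0],:z.shape[1]]
    P=np.stack([(u-K[0,2])/K[0,0]*z,(v-K[1,2])/K[1,1]*z,z],-1)
    W=(P-t)@R; W[z==0]=np.nan; return W
E
python3 - <<'E'
from h import *
print(arm.read_state())
for n in("top","side"):
    d,R,t=shot(n); cv2.imwrite(f"pics/{n}0.png",cv2.cvtColor(d["image"],cv2.COLOR_RGB2BGR)); print(n,-R.T@t,R[2],d["intrinsics"][0,0])
    W=cloud(d,R,t); np.savez(f"{n}0.npz",W=W,im=d["image"])
E
```

```text
pics
{'clock': 0.0, 'joints': array([-1.31639955e+00,  3.53643675e-01,  1.63414475e+00, -6.93985657e-06,
        1.15521703e+00, -2.39491710e-03]), 'qvel': array([ 0.00021885,  0.00081435,  0.00074888, -0.00064878,  0.00153436,
        0.00033757]), 'tau': array([-6.45993932e-04, -5.93849301e+01, -3.34217584e+01,  6.98107202e-02,
        2.34476617e-02, -9.12855353e-05]), 'ee_pos': array([ 0.15860882, -0.60401069,  0.21386196]), 'tool_rot': array([-3.14017983e+00,  2.96161666e-06,  2.56794504e-01]), 'wrist_force': array([-0.52078277,  0.10858526, -0.03938122]), 'torque': array([-0.04131382, -0.00768001,  0.0702789 ]), 'grasp_force': 0.0, 'grip_width': 1.0031418199056952}
top [0.20097581 0.0105299  1.33066712] [ 0.22029606 -0.02141578 -0.97519793] 436.18645337084354
side [0.32723721 0.76654659 0.67230212] [ 0.16152624 -0.77928555 -0.60549426] 373.12555583403037
```

View pics/top0.png

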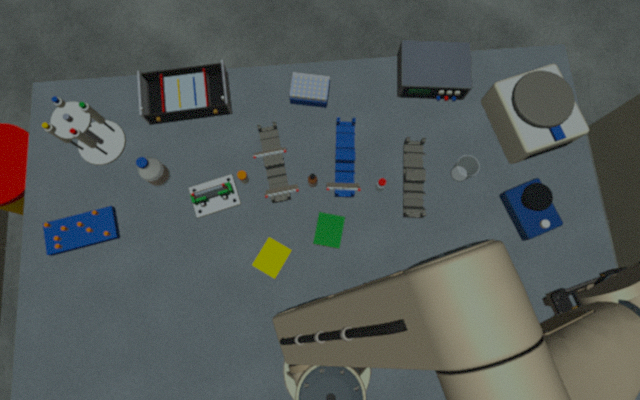

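View pics/side0.png

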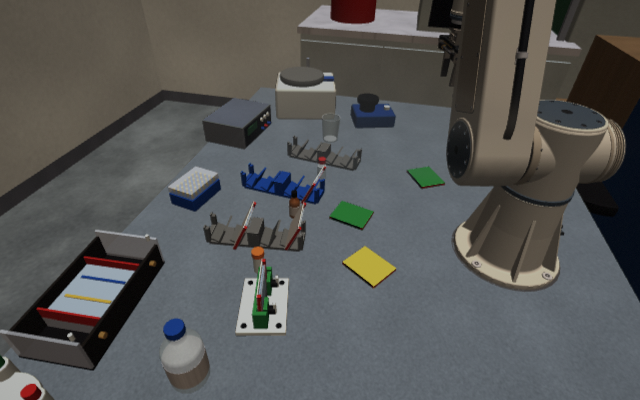

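The top view shows the full grey tray at (275,162), the blue tray at (345,157) with a cassette in seat 1 at (343,188), the spare tray at (413,178) and the stand at (214,195). The cassettes in the grey tray are at (270,153) and (281,191). The green and yellow plates at (330,230) and (272,258) are lookalikes. The grey tray to empty is the one at (275,162), because it holds cassettes; the one at (413,178) is empty, so it is the spare.

```bash
cat > m.py <<'E'
from h import *
def rect(P):
    (cx,cy),(w,h),a=cv2.minAreaRect((P*1000).astype(np.float32))
    if w<h: w,h,a=h,w,a+90
    return round(cx,1),round(cy,1),round(w,1),round(h,1),round((a+90)%180-90,2)
E
python3 - <<'E'
from m import *
D={n:np.load(n+"0.npz") for n in("top","side")}
W=D["top"]["W"]; im=D["top"]["im"].astype(int)
for nm,(u0,u1,v0,v1) in dict(grey=(248,303,115,210),blue=(325,364,112,203),spare=(395,432,130,225),stand=(186,243,172,220)).items():
    P=W[v0:v1,u0:u1].reshape(-1,3); 
    for n in D:
        Q=D[n]["W"].reshape(-1,3); C=D[n]["im"].reshape(-1,3).astype(int)
        lo=np.nanmin(P[:,:2],0)+.005; hi=np.nanmax(P[:,:2],0)-.005
        k=np.all((Q[:,:2]>lo)&(Q[:,:2]<hi),1); Q=Q[k];C=C[k]
        z=Q[:,2]; sat=C.max(1)-C.min(1)
        tray=(z>.008)&(z<.060)
        if nm in("grey","spare"): tray&=(sat<40)&(C.max(1)<150)
        if nm=="blue": tray&=(C[:,2]>C[:,0]+40)
        if nm=="stand": tray=(z>.005)&(z<.02)
        print(nm,n,"bounds",lo.round(3),hi.round(3),"n",tray.sum(),"rect",rect(Q[tray,:2]),"z99",np.percentile(z[tray],[50,99]).round(3), "bench",np.median(z[np.abs(z)<.008]).round(4))
        hi_=(z>.062)&(z<.12); H=Q[hi_]
        if len(H)>10:
            # cluster in x
            _,lab=cv2.connectedComponents(np.uint8(0*np.ones((1,1)))) 
            s=np.argsort(H[:,0]); g=np.split(H[s],np.where(np.diff(H[s,0])>.015)[0]+1)
            for h in g:
                if len(h)>15: print("   cass",len(h),h.mean(0).round(4),"y",h[:,1].min().round(4),h[:,1].max().round(4),"zmax",h[:,2].max().round(4),rect(h[h[:,2]>h[:,2].max()-.012][:,:2]))
t=D["top"]["im"][105:225,180:440]
cv2.imwrite("pics/crop0.png",cv2.cvtColor(cv2.resize(t,None,fx=3,fy=3,interpolation=2),cv2.COLOR_RGB2BGR))
E
```

```text
grey top bounds [0.475 0.02 ] [0.794 0.2  ] n 1294 rect (635.4, 109.9, 303.9, 172.0, -7.97) z99 [0.022 0.057] bench 0.0001
   cass 146 [0.5121 0.0925 0.0805] y 0.0431 0.1418 zmax 0.0943 (509.2, 91.9, 98.7, 10.1, -82.13)
   cass 117 [0.6336 0.1211 0.0825] y 0.0707 0.1703 zmax 0.0968 (630.9, 120.7, 99.5, 9.8, -82.19)
grey side bounds [0.475 0.02 ] [0.794 0.2  ] n 1937 rect (622.2, 118.5, 249.9, 99.8, 13.27) z99 [0.022 0.056] bench 0.0006
   cass 189 [0.5134 0.1011 0.0797] y 0.0411 0.1446 zmax 0.0918 (511.0, 92.3, 102.1, 11.6, -82.88)
   cass 152 [0.6344 0.1304 0.0811] y 0.0712 0.1735 zmax 0.0924 (633.9, 122.5, 103.0, 11.6, -82.44)
blue top bounds [ 0.482 -0.18 ] [ 0.783 -0.041] n 1186 rect (620.1, -108.9, 249.1, 59.9, -6.14) z99 [0.021 0.055] bench 0.0002
   cass 148 [ 0.5094 -0.0898  0.0807] y -0.1388 -0.0415 zmax 0.0947 (505.9, -90.2, 97.3, 11.2, 83.65)
blue side bounds [ 0.482 -0.18 ] [ 0.783 -0.041] n 873 rect (621.9, -107.9, 247.6, 65.2, -6.18) z99 [0.02  0.054] bench 0.0008
   cass 80 [ 0.5093 -0.0874  0.082 ] y -0.1405 -0.0406 zmax 0.0921 (505.5, -90.2, 100.5, 9.8, 81.96)
spare top bounds [ 0.396 -0.396] [ 0.702 -0.25 ] n 1470 rect (533.9, -337.4, 248.7, 108.8, -8.72) z99 [0.021 0.055] bench 0.0
spare side bounds [ 0.396 -0.396] [ 0.702 -0.25 ] n 960 rect (540.1, -313.8, 247.3, 65.8, -6.87) z99 [0.022 0.053] bench 0.0007
stand top bounds [0.459 0.213] [0.615 0.394] n 913 rect (538.3, 302.6, 176.8, 151.3, -89.92) z99 [0.012 0.019] bench 0.0004
   cass 253 [0.537  0.2976 0.0819] y 0.2139 0.3602 zmax 0.1004 (534.7, 306.1, 99.7, 10.0, -76.41)
stand side bounds [0.459 0.213] [0.615 0.394] n 1840 rect (539.3, 293.9, 168.6, 100.6, -76.1) z99 [0.012 0.018] bench 0.0006
   cass 322 [0.5332 0.3142 0.086 ] y 0.2571 0.357 zmax 0.0985 (535.6, 307.3, 101.4, 9.1, -76.18)
   cass 49 [0.58   0.2187 0.0642] y 0.2129 0.2257 zmax 0.0663 (580.2, 219.3, 26.0, 12.7, 0.42)
```

View pics/crop0.png

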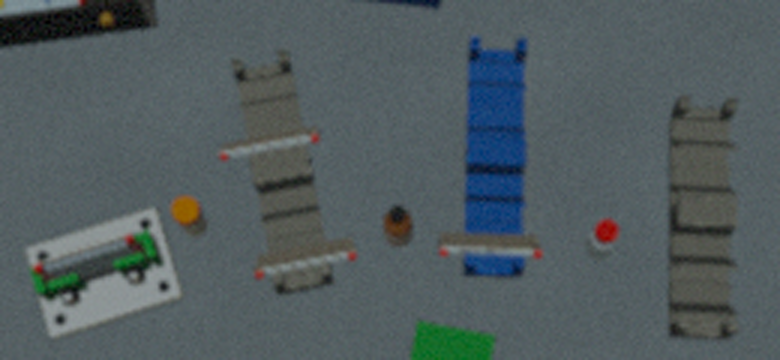

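The crop shows the blue tray at (495,155) with its cassette at the near end (490,247), the grey tray at (280,175) with cassettes at (270,147) and (305,262), and the spare tray at (703,220), empty. The stand is at (100,270) with cassette_4 in its slot.

I'll refine the tray axes and cassette offsets with robust edges.

```bash
cat >> m.py <<'E'
def fit(Q,C,c,yaw,kind):
    """robust tray pose (mm,deg) from cloud"""
    c=np.array(c,float)
    z=Q[:,2]; k=(z>.010)&(z<.060)
    if kind=="blue": k&=C[:,2]>C[:,0]+40
    else: k&=((C.max(1)-C.min(1))<45)
    P=Q[k,:2]*1000
    for _ in range(6):
        a=np.radians(yaw); e=np.array([np.cos(a),np.sin(a)]); n=np.array([-e[1],e[0]])
        s=(P-c)@e; l=(P-c)@n; m=(abs(s)<128)&(abs(l)<37); s,l=s[m],l[m]
        b=np.arange(-110,111,10); mid=[]
        for x in b:
            q=l[abs(s-x)<5]
            if len(q)>8: mid.append((x,np.percentile(q,3),np.percentile(q,97)))
        mid=np.array(mid); w=mid[:,2]-mid[:,1]; g=abs(w-np.median(w))<6
        cc=(mid[g,1]+mid[g,2])/2; p=np.polyfit(mid[g,0],cc,1)
        lo,hi=np.percentile(s[abs(l)<33],[.7,99.3])
        yaw+=np.degrees(np.arctan(p[0]))*.7; c=c+n*p[1]*.7+e*(lo+hi)/2*.7
    return c.round(1),round(yaw,2),(round(hi-lo,1),round(np.median(w),1))
def cass(Q,c,yaw):
    """cassettes standing in tray: tray coords of top-edge points"""
    a=np.radians(yaw); e=np.array([np.cos(a),np.sin(a)]); n=np.array([-e[1],e[0]])
    k=(Q[:,2]>.062)&(Q[:,2]<.11); P=Q[k]*1000; s=(P[:,:2]-c)@e; l=(P[:,:2]-c)@n
    m=(abs(l)<62)&(s>-140)&(s<115); s,l,z=s[m],l[m],P[m,2]
    if len(s)<20: return
    o=np.argsort(s)
    for g in np.split(o,np.where(np.diff(s[o])>8)[0]+1):
        if len(g)<30: continue
        f=s[g]+(z[g]-13.9)*np.tan(np.radians(25)) # foot x of mean surface
        p=np.polyfit(l[g],f,1); q=np.polyfit(z[g],s[g],1)
        print("   cass n",len(g),"foot x",np.median(f).round(1),"lat lo/hi",np.percentile(l[g],[1,99]).round(1),"mid",((np.percentile(l[g],1)+np.percentile(l[g],99))/2).round(1),"rel yaw",np.degrees(-np.arctan(p[0])).round(2),"lean",np.degrees(np.arctan(-q[0])).round(1),"ztop",np.percentile(z[g],98).round(1))
E
python3 - <<'E'
from m import *
for n in("top","side"):
    D=np.load(n+"0.npz"); Q=D["W"].reshape(-1,3); C=D["im"].reshape(-1,3).astype(int)
    ok=~np.isnan(Q[:,0]); Q=Q[ok];C=C[ok]
    for nm,c,y in(("grey",(622,110),8),("blue",(620.6,-108.5),-6.2),("spare",(540,-320),-7)):
        r=fit(Q,C,c,y,nm); print(n,nm,r); cass(Q,r[0],r[1])
    # bystanders / tall near
    for nm,c in dict(amber=(312,180),pot=(242,175),dropper=(381,183)).items():
        if n=="top": print(nm,D["W"][c[1],c[0]].round(3))
    k=(abs(Q[:,0]-.535)<.04)&(abs(Q[:,1]-.306)<.07)&(Q[:,2]>.068); print("stand cass",rect(Q[k,:2]),np.percentile(Q[k,2],[5,95]).round(4))
E
```

```text
top grey (array([620.7, 113.4]), np.float64(7.18), (np.float64(244.4), np.float64(56.6)))
   cass n 146 foot x -77.6 lat lo/hi [-56.5  41.4] mid -7.5 rel yaw -0.16 lean 25.2 ztop 92.6
   cass n 117 foot x 46.4 lat lo/hi [-42.6  54.5] mid 6.0 rel yaw -0.29 lean 19.0 ztop 93.7
top blue (array([ 619.2, -108.5]), np.float64(-6.42), (np.float64(245.1), np.float64(55.2)))
   cass n 148 foot x -78.1 lat lo/hi [-43.  54.] mid 5.5 rel yaw 0.03 lean 24.5 ztop 93.0
top spare (array([ 536.6, -315.4]), np.float64(-7.57), (np.float64(244.1), np.float64(56.5)))
amber [ 0.543 -0.     0.067]
pot [0.576 0.209 0.064]
dropper [ 0.516 -0.205  0.071]
stand cass (534.2, 305.7, 100.2, 10.9, -76.55) [0.0702 0.0979]
side grey (array([622.6, 116.8]), np.float64(7.27), (np.float64(244.9), np.float64(57.6)))
   cass n 189 foot x -77.8 lat lo/hi [-57.3  41.2] mid -8.1 rel yaw 0.24 lean 26.2 ztop 91.3
   cass n 152 foot x 44.6 lat lo/hi [-44.5  54. ] mid 4.8 rel yaw -0.3 lean 21.1 ztop 91.3
side blue (array([ 621.2, -106.5]), np.float64(-6.16), (np.float64(243.9), np.float64(56.6)))
   cass n 94 foot x -81.7 lat lo/hi [-41.8  56.2] mid 7.2 rel yaw -0.54 lean 18.1 ztop 91.3
side spare (array([ 539.8, -312.6]), np.float64(-7.83), (np.float64(245.4), np.float64(56.2)))
stand cass (535.6, 307.3, 101.4, 9.2, -76.13) [0.0724 0.0972]
```

Request:
step_arm --increments '[518.8,-584.3,20,-1.441,40,518.8,-584.3,20,-1.441,40,518.8,-584.3,20,-1.441,40,518.8,-584.3,20,-1.441,40,518.8,-584.3,20,-1.441,40,518.8,-584.3,20,-1.441,40,518.8,-584.3,20,-1.441,40,518.8,-584.3,20,-1.441,40,518.8,-584.3,20,-1.441,40,518.8,-584.3,20,-1.441,40,518.8,-584.3,20,-1.441,40,518.8,-584.3,20,-1.441,40,518.8,-584.3,20,-1.441,40,518.8,-584.3,20,-1.441,40,518.8,-584.3,20,-1.441,40,518.8,-584.3,20,-1.441,40,518.8,-584.3,64,-1.441,40,518.8,-584.3,64,-1.441,40,518.8,-584.3,64,-1.441,40]' --newtons 15

```text
clock: 2.0
ee_pos: [0.5109, 0.092, 0.1502]
tool_rot: [-3.138, 0.0, 1.698]
wrist_force: [0.2, 0.6, 1.2]
grip_width: 0.435
grasp_force: 0.0
```

```bash
cat > go.py <<'E'
import sys,numpy as np
from station import arm
T={"g":(621.5,115,7.3),"b":(620.2,-107.7,-6.3),"s":(538,-314.3,-7.7),"w":(0,0,0),"c":(535,306.5,13.7)}
def to(fr,s,l,z,base=90):
    """tool increments from measured pose to point (s,l,z) in frame fr, yaw = frame+base"""
    x0,y0,w=T[fr]; a=np.radians(w); x=x0+s*np.cos(a)-l*np.sin(a); y=y0+s*np.sin(a)+l*np.cos(a)
    S=arm.read_state(); p=np.array(S["ee_pos"])*1000; t=S["tool_rot"][2]
    d=np.array([x,y])-p[:2]; turn=-(np.radians(w+base)-t); turn=(turn+np.pi)%(2*np.pi)-np.pi
    print("->",round(x,1),round(y,1),z,"inc",np.round([np.cos(t)*d[0]+np.sin(t)*d[1],np.sin(t)*d[0]-np.cos(t)*d[1],p[2]-z],1),"turn",round(turn,4))
def me(fr):
    x0,y0,w=T[fr]; a=np.radians(w); S=arm.read_state(); p=np.array(S["ee_pos"])*1000; d=p[:2]-[x0,y0]
    print("at",fr,np.round([d@[np.cos(a),np.sin(a)],d@[-np.sin(a),np.cos(a)],p[2]],1),"yaw",round(np.degrees(S["tool_rot"][2])-w,2),"t",round(S["clock"],2),"F",np.round(S["wrist_force"],1),"grip",round(S["grip_width"]*91.9,1),round(S["grasp_force"],1))
if __name__=="__main__":
    a=sys.argv[1:]; me(a[0])
    for i in range(1,len(a)-2,3): to(a[0],*map(float,a[i:i+3]))
E
python3 go.py g -111 -7.7 60
```

```text
at g [-112.6   -8.7  150.2] yaw 89.98 t 2.0 F [0.2 0.6 1.2] grip 40.0 0.0
-> 512.4 93.3 60.0 inc [ 1.   1.6 90.2] turn -0.0003
```

Request:
step_arm --increments '[1,1.6,45,0,40,1,1.6,75,0,40,1,1.6,88,0,36,1,1.6,88,0,30,1,1.6,88,0,26,1,6,88,0,24,1,11,88,0,21.5,1,16,88,0,19,1,20,88,0,16.5,1,23,88,0,14,1,26,88,0,12,1,28.5,88,0,10,1,28.5,88,0,5,1,28.5,88,0,5,1,28.5,88,0,5]' --newtons 20

```text
clock: 3.5
ee_pos: [0.5402, 0.097, 0.0625]
tool_rot: [3.142, 0.0, 1.698]
wrist_force: [0.5, -0.1, 1.1]
grip_width: 0.094
grasp_force: 20.0
```

Run:
```python
from m import *
import go; go.me("g")
d,R,t=shot("side"); cv2.imwrite("pics/s1.png",cv2.cvtColor(cv2.resize(d["image"][150:310,180:380],None,fx=3,fy=3),cv2.COLOR_RGB2BGR))
```

```text
at g [-82.9  -7.5  62.5] yaw 89.98 t 3.5 F [ 0.5 -0.1  1.1] grip 8.6 20.0
```

View pics/s1.png

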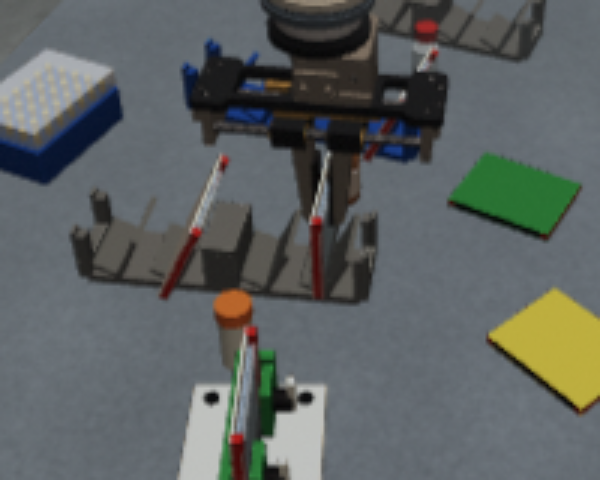

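The side crop shows the plate upright between the fingers at (318,240), with its foot in seat 1. Lifting and carrying it over next.

```bash
python3 go.py b -34.1 0.2 172
```

```text
at b [-102.   194.7   62.6] yaw 103.58 t 3.55 F [-0.4  0.1 -1.2] grip 8.9 20.0
-> 586.3 -103.8 172.0 inc [-205.    20.3 -109.4] turn 0.237
```

Request:
step_arm --increments '[0,0,-35,0,5,0,0,-75,0,5,0,0,-109.4,0,5,-40,4,-109.4,0.06,5,-85,8.4,-109.4,0.12,5,-130,12.8,-109.4,0.18,5,-170,16.8,-109.4,0.237,5,-195,19.3,-109.4,0.237,5,-205,20.3,-109.4,0.237,5,-205,20.3,-109.4,0.237,5,-205,20.3,-109.4,0.237,5]'

```text
clock: 4.65
ee_pos: [0.5859, -0.1029, 0.1717]
tool_rot: [-3.141, -0.0, 1.461]
wrist_force: [-0.6, -0.9, -0.8]
grip_width: 0.094
grasp_force: 20.0
```

```bash
python3 go.py b -34.1 0.2 64
python3 - <<'E'
from m import *
import go
for n in("side","top"):
    d,R,t=shot(n); Q=cloud(d,R,t).reshape(-1,3); C=d["image"].reshape(-1,3).astype(int)
    if n=="side": im=d["image"]
    ok=~np.isnan(Q[:,0]); Q=Q[ok];C=C[ok]
    red=(C[:,0]>C[:,1]+50)&(C[:,0]>C[:,2]+50)&(abs(Q[:,0]-.586)<.06)&(Q[:,1]<-.03)&(Q[:,1]>-.18)&(Q[:,2]>.1)
    x0,y0,w=go.T["b"];a=np.radians(w); P=(Q[red,:2]*1000-[x0,y0]); s=P@[np.cos(a),np.sin(a)]; l=P@[-np.sin(a),np.cos(a)]; z=Q[red,2]*1000
    if red.sum()>5: print(n,red.sum(),"s",s.mean().round(1),"l",l.min().round(1),l.max().round(1),"z",z.min().round(1),z.max().round(1))
E
```

```text
at b [-34.6   1.  171.7] yaw 90.0 t 4.65 F [-0.6 -0.9 -0.8] grip 8.6 20.0
-> 586.3 -103.8 64.0 inc [ -0.8   0.5 107.7] turn 0.0001
side 6 s -32.7 l 33.9 48.4 z 202.8 208.6
```

Request:
step_arm --increments '[-0.8,0.5,45,0,5,-0.8,0.5,85,0,5,-0.8,0.5,100,0,5,-0.8,0.5,104,0,5,-0.8,0.5,107,0,5,-0.8,0.5,108.5,0,5,-0.8,0.5,108.5,0,5]'

```text
clock: 5.45
ee_pos: [0.5876, -0.1047, 0.0647]
tool_rot: [3.14, 0.0, 1.461]
wrist_force: [1.0, -0.3, -1.2]
grip_width: 0.096
grasp_force: 20.0
```

```bash
python3 go.py b -34.1 0.2 64
```

```text
at b [-32.7  -0.6  64.7] yaw 90.0 t 5.45 F [ 1.  -0.3 -1.2] grip 8.8 20.0
-> 586.3 -103.8 64.0 inc [ 0.8 -1.4  0.7] turn 0.0
```

Request:
step_arm --increments '[0.5,-0.7,1.2,0,5,0.5,-0.7,2.2,0,5,0.5,-0.7,2.2,0,11,0.5,-1,2.2,0,12.5,0.5,-4,2.2,0,14,0.5,-7,2.2,0,15.5,0.5,-10,2.2,0,17,0.5,-13,2.2,0,19,0.5,-17,2.2,0,21.5,0.5,-21,2.2,0,24,0.5,-25,2.2,0,27,0.5,-27,2.2,0,30,0.5,-27,2.2,0,34,0.5,-27,2.2,0,34,0.5,-27,-45,0,34,0.5,-27,-80,0,34,0.5,-27,-80,0,34]'

```text
clock: 7.15
ee_pos: [0.5634, -0.1018, 0.1482]
tool_rot: [3.134, 0.001, 1.461]
wrist_force: [0.5, 1.3, -0.2]
grip_width: 0.369
grasp_force: 0.0
```

```bash
cat > look.py <<'E'
import sys
from m import *
import go; go.me("b")
for n in("top","side"):
    d,R,t=shot(n); Q=cloud(d,R,t).reshape(-1,3); C=d["image"].reshape(-1,3).astype(int)
    ok=~np.isnan(Q[:,0]); Q=Q[ok];C=C[ok]
    try: r=fit(Q,C,(620.2,-107.7),-6.3,"blue"); print(n,r)
    except Exception as e: print(n,"fit failed",e)
    cass(Q,np.array([620.2,-107.7]),-6.3)
    if len(sys.argv)>1 and n=="side": cv2.imwrite(sys.argv[1],cv2.cvtColor(cv2.resize(d["image"][140:300,180:380],None,fx=3,fy=3),cv2.COLOR_RGB2BGR))
E
python3 look.py; python3 go.py g 0 0 150
```

```text
at b [-57.1  -0.3 148.2] yaw 90.0 t 7.15 F [ 0.5  1.3 -0.2] grip 34.0 0.0
top fit failed too many indices for array: array is 1-dimensional, but 2 were indexed
side (array([ 620.8, -106.8]), np.float64(-6.06), (np.float64(243.6), np.float64(54.3)))
   cass n 96 foot x -80.8 lat lo/hi [-40.1  57.4] mid 8.6 rel yaw -0.42 lean 17.0 ztop 90.7
   cass n 104 foot x -31.0 lat lo/hi [-48.4  51.1] mid 1.4 rel yaw -0.62 lean 15.3 ztop 91.1
at g [ -87.9 -206.8  144.1] yaw 76.4 t 7.25 F [ 0.2  0.2 -0.8] grip 34.0 0.0
-> 621.5 115.0 150.0 inc [221.7  36.8  -5.9] turn -0.2374
```

```bash
python3 go.py g 15.2 5.4 148
```

```text
at g [ -87.9 -206.8  144.1] yaw 76.4 t 7.25 F [ 0.2  0.2 -0.8] grip 34.0 0.0
-> 635.9 122.3 148.0 inc [230.5  50.3  -3.9] turn -0.2374
```

Request:
step_arm --increments '[48,10,-4,-0.05,40,96,20,-4,-0.1,40,144,30,-4,-0.15,40,190,41,-4,-0.2374,40,230.5,50.3,-4,-0.2374,40,230.5,50.3,-4,-0.2374,40,230.5,50.3,-4,-0.2374,40,230.5,50.3,-4,-0.2374,40]'

```text
clock: 8.05
ee_pos: [0.6342, 0.1213, 0.1462]
tool_rot: [-3.139, 0.0, 1.698]
wrist_force: [-1.7, -0.2, 0.0]
grip_width: 0.436
grasp_force: 0.0
```

```bash
python3 go.py g 15.2 5.4 62
```

```text
at g [ 13.4   4.6 146.2] yaw 89.97 t 8.05 F [-1.7 -0.2  0. ] grip 40.0 0.0
-> 635.9 122.3 62.0 inc [ 0.8  1.8 84.2] turn -0.0006
```

Request:
step_arm --increments '[0.8,1.8,45,0,40,0.8,1.8,75,0,40,0.8,1.8,84,0,36,0.8,1.8,84,0,30,0.8,1.8,84,0,26,0.8,6,84,0,24,0.8,11,84,0,21.5,0.8,16,84,0,19,0.8,20,84,0,16.5,0.8,23,84,0,14,0.8,26,84,0,12,0.8,28.5,84,0,10,0.8,28.5,84,0,5,0.8,28.5,84,0,5,0.8,28.5,84,0,5]'

```text
clock: 9.55
ee_pos: [0.6632, 0.1268, 0.0633]
tool_rot: [-3.141, 0.0, 1.698]
wrist_force: [0.6, 1.4, -0.8]
grip_width: 0.095
grasp_force: 20.0
```

```bash
python3 go.py g 15.2 5.4 62;python3 go.py b 41.9 0.1 172
```

```text
at g [42.9  6.4 63.3] yaw 90.0 t 9.55 F [ 0.6  1.4 -0.8] grip 8.7 20.0
-> 635.9 122.3 62.0 inc [ -1.  -27.7   1.3] turn 0.0
at b [ 17.  237.8  63.3] yaw 103.6 t 9.55 F [ 0.6  1.4 -0.8] grip 8.7 20.0
-> 661.9 -112.2 172.0 inc [-236.9  -31.7 -108.7] turn 0.2374
```

Request:
step_arm --increments '[0,0,-35,0,5,0,0,-75,0,5,0,0,-109,0,5,-45,-6,-109,0.06,5,-90,-12,-109,0.12,5,-135,-18,-109,0.18,5,-180,-24,-109,0.237,5,-215,-29,-109,0.237,5,-236.5,-31.7,-109,0.237,5,-236.5,-31.7,-109,0.237,5,-236.5,-31.7,-109,0.237,5]'

```text
clock: 10.65
ee_pos: [0.6617, -0.1118, 0.1722]
tool_rot: [-3.141, -0.0, 1.46]
wrist_force: [-0.0, -0.1, -1.0]
grip_width: 0.097
grasp_force: 20.0
```

```bash
python3 go.py b 42.5 0.5 62.5
```

```text
at b [ 41.7   0.5 172.2] yaw 89.95 t 10.65 F [-0.  -0.1 -1. ] grip 9.0 20.0
-> 662.5 -111.9 62.5 inc [ -0.    0.8 109.7] turn -0.0008
```

Request:
step_arm --increments '[0,0.6,45,0,5,0,0.6,85,0,5,0,0.6,100,0,5,0,0.6,104,0,5,0,0.6,107,0,5,0,0.6,109,0,5,0,0.6,109.7,0,5,0,0.6,109.7,0,11,0,0,109.7,0,12.5,0,-3,109.7,0,14,0,-6,109.7,0,15.5,0,-9,109.7,0,17,0,-12,109.7,0,19,0,-16,109.7,0,21.5,0,-20,109.7,0,24,0,-24,109.7,0,27,0,-26.5,109.7,0,30,0,-26.5,109.7,0,34,0,-26.5,109.7,0,34]'

```text
clock: 12.55
ee_pos: [0.6359, -0.1089, 0.0629]
tool_rot: [3.141, 0.0, 1.461]
wrist_force: [-0.2, 0.4, 0.7]
grip_width: 0.371
grasp_force: 0.0
```

```bash
python3 go.py b 42.5 0.5 62.5; python3 go.py c 0 0 160
```

```text
at b [15.7  0.5 62.9] yaw 90.02 t 12.55 F [-0.2  0.4  0.7] grip 34.1 0.0
-> 662.5 -111.9 62.5 inc [-0.  26.8  0.4] turn 0.0003
at c [-4.000e-01 -4.275e+02  6.290e+01] yaw 70.02 t 12.55 F [-0.2  0.4  0.7] grip 34.1 0.0
-> 535.0 306.5 160.0 inc [ 401.9 -145.7  -97.1] turn -0.3487
```

Request:
step_arm --increments '[0,0,-40,0,34,0,0,-80,0,34,0,0,-97,0,34,40,-14.5,-97,-0.05,34,80,-29,-97,-0.1,34,120,-43.5,-97,-0.15,34,160,-58,-97,-0.2,34,200,-72.5,-97,-0.25,34,240,-87,-97,-0.3,34,280,-101.5,-97,-0.3487,34,320,-116,-97,-0.3487,34,360,-130.5,-97,-0.3487,34,401.9,-145.7,-97,-0.3487,34,401.9,-145.7,-97,-0.3487,34,401.9,-145.7,-97,-0.3487,34,401.9,-145.7,-97,-0.3487,34]'

```text
clock: 14.15
ee_pos: [0.535, 0.3057, 0.1597]
tool_rot: [-3.141, 0.0, 1.81]
wrist_force: [0.7, 0.5, 0.9]
grip_width: 0.37
grasp_force: 0.0
```

```bash
python3 go.py c 0 0 63; python3 look.py pics/s2.png
```

```text
at c [-1.000e-01 -8.000e-01  1.597e+02] yaw 89.98 t 14.15 F [0.7 0.5 0.9] grip 34.0 0.0
-> 535.0 306.5 63.0 inc [ 0.8  0.1 96.7] turn -0.0003
at b [-130.   401.6  159.7] yaw 109.98 t 14.15 F [0.7 0.5 0.9] grip 34.0 0.0
top (array([ 618.9, -108.5]), np.float64(-6.19), (np.float64(243.8), np.float64(54.9)))
   cass n 154 foot x -79.0 lat lo/hi [-43.6  53.3] mid 4.9 rel yaw -0.0 lean 26.9 ztop 91.7
   cass n 139 foot x -29.8 lat lo/hi [-49.5  48.5] mid -0.5 rel yaw -0.57 lean 24.7 ztop 92.3
   cass n 131 foot x 44.5 lat lo/hi [-50.4  47.3] mid -1.6 rel yaw 0.13 lean 24.8 ztop 92.6
side (array([ 570.7, -102.4]), np.float64(-7.81), (np.float64(143.2), np.float64(54.5)))
   cass n 93 foot x -80.9 lat lo/hi [-43.5  57.5] mid 7.0 rel yaw -0.32 lean 13.7 ztop 90.7
   cass n 106 foot x -31.1 lat lo/hi [-50.2  50.8] mid 0.3 rel yaw -0.57 lean 15.2 ztop 91.3
   cass n 61 foot x 43.4 lat lo/hi [-47.6  13.1] mid -17.3 rel yaw -0.18 lean 7.9 ztop 91.1
```

View pics/s2.png

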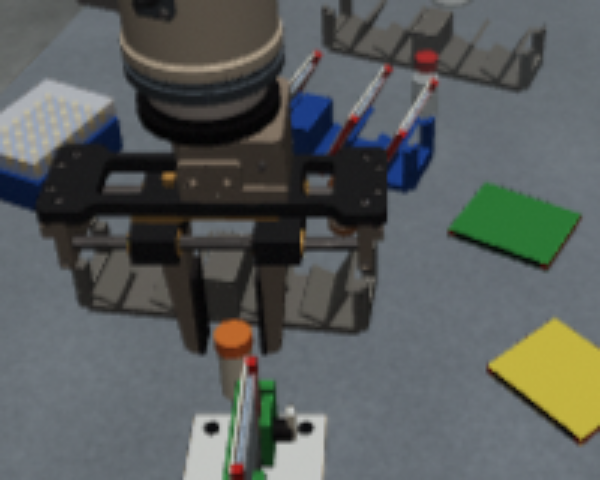

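The crop shows three cassettes leaning in the blue tray, with the hand above the stand and cassette_4 just below it at (245,410). The seats match: leans are about 25° and lateral offsets about 0.4 and -0.7 mm, with cassette_1 at +5.8 mm.

Request:
step_arm --increments '[0.8,0.1,45,0,34,0.8,0.1,80,0,30,0.8,0.1,96,0,24,0.8,0.1,96,0,18,0.8,0.1,96,0,14,0.8,0.1,96,0,11,0.8,0.1,96,0,5,0.8,0.1,96,0,5,0.8,0.1,96,0,5,0.8,0.1,96,0,5]' --newtons 25

```text
clock: 15.25
ee_pos: [0.5357, 0.3078, 0.0655]
tool_rot: [3.139, -0.0, 1.81]
wrist_force: [-0.6, -1.2, 6.9]
grip_width: 0.097
grasp_force: 25.0
```

```bash
python3 go.py c 0 0 63
```

```text
at c [ 1.   1.1 65.5] yaw 90.01 t 15.25 F [-0.6 -1.2  6.9] grip 8.9 25.0
-> 535.0 306.5 63.0 inc [-1.1 -1.   2.5] turn 0.0002
```

Request:
step_arm --increments '[0,0,-4,0,5,0,0,-10,0,5,0,0,-18,0,5,0,0,-26,0,5]'

```text
clock: 15.65
ee_pos: [0.5348, 0.3075, 0.0906]
tool_rot: [3.141, -0.0, 1.81]
wrist_force: [0.5, -0.2, -0.9]
grip_width: 0.095
grasp_force: 25.0
```

```bash
python3 go.py c 0 0 160
python3 - <<'E'
from m import *
d,R,t=shot("side"); cv2.imwrite("pics/s3.png",cv2.cvtColor(cv2.resize(d["image"][200:360,180:380],None,fx=3,fy=3),cv2.COLOR_RGB2BGR))
Q=cloud(d,R,t).reshape(-1,3)
k=(abs(Q[:,0]-.535)<.03)&(abs(Q[:,1]-.29)<.09)&(Q[:,2]>.068)&(Q[:,2]<.088); print(rect(Q[k,:2]))
E
```

```text
at c [ 0.1  1.  90.6] yaw 90.0 t 15.65 F [ 0.5 -0.2 -0.9] grip 8.7 25.0
-> 535.0 306.5 160.0 inc [ -1.   -0.1 -69.4] turn 0.0001
(525.9, 332.1, 49.1, 8.3, -86.62)
```

View pics/s3.png

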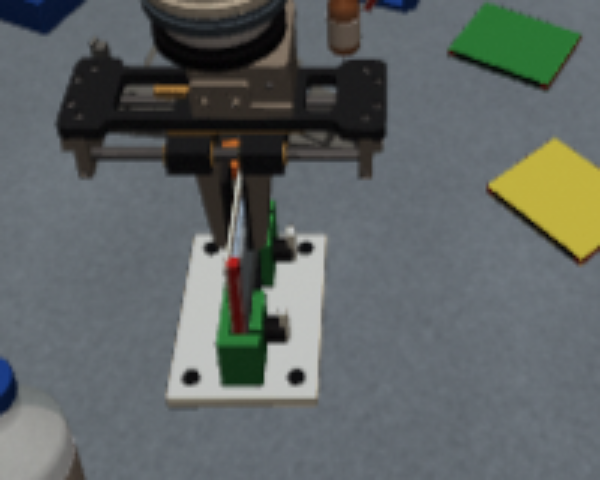

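The cassette is partly out of the slot at (235,290), upright in the grip, with no resistance. Carrying it to seat 4.

```bash
python3 go.py b 92.4 0.3 180
```

```text
at b [-129.7  403.8   92. ] yaw 110.0 t 15.7 F [-0.1 -0.1  0.2] grip 9.2 25.0
-> 712.1 -117.5 180.0 inc [-455.1   70.7  -88. ] turn 0.3491
```

Request:
step_arm --increments '[0,0,-30,0,5,0,0,-60,0,5,0,0,-88,0,5,-42,6.5,-88,0.05,5,-84,13,-88,0.1,5,-126,19.5,-88,0.15,5,-168,26,-88,0.2,5,-210,32.6,-88,0.25,5,-252,39,-88,0.3,5,-294,45.7,-88,0.349,5,-336,52,-88,0.349,5,-378,58.7,-88,0.349,5,-420,65,-88,0.349,5,-445,69,-88,0.349,5,-455,70.7,-88,0.349,5,-455,70.7,-88,0.349,5,-455,70.7,-88,0.349,5]'

```text
clock: 17.4
ee_pos: [0.7107, -0.1168, 0.1777]
tool_rot: [-3.141, -0.001, 1.461]
wrist_force: [0.5, -0.6, -1.2]
grip_width: 0.099
grasp_force: 25.0
```

```bash
python3 go.py b 92.4 0.3 67
```

```text
at b [ 91.    0.9 177.7] yaw 90.02 t 17.4 F [ 0.5 -0.6 -1.2] grip 9.1 25.0
-> 712.1 -117.5 67.0 inc [ -0.6   1.4 110.7] turn 0.0003
```

Request:
step_arm --increments '[-0.6,1,45,0,5,-0.6,1,85,0,5,-0.6,1,100,0,5,-0.6,1,104,0,5,-0.6,1,107,0,5,-0.6,1,109.5,0,5,-0.6,1,110.5,0,5,-0.6,1,110.5,0,11,-0.6,0.4,110.5,0,12.5,-0.6,-3,110.5,0,14,-0.6,-6,110.5,0,15.5,-0.6,-9,110.5,0,17,-0.6,-12,110.5,0,19,-0.6,-16,110.5,0,21.5,-0.6,-20,110.5,0,24,-0.6,-24,110.5,0,27,-0.6,-26.5,110.5,0,30,-0.6,-26.5,110.5,0,34,-0.6,-26.5,110.5,0,34]'

```text
clock: 19.3
ee_pos: [0.685, -0.1157, 0.0674]
tool_rot: [3.141, 0.0, 1.461]
wrist_force: [0.6, -0.4, 0.2]
grip_width: 0.368
grasp_force: 0.0
```

```bash
python3 go.py b -110.8 5.9 150
```

```text
at b [65.3 -0.8 67.4] yaw 90.01 t 19.3 F [ 0.6 -0.4  0.2] grip 33.8 0.0
-> 510.7 -89.7 150.0 inc [   6.7 -176.1  -82.6] turn 0.0001
```

Request:
step_arm --increments '[0,0,-40,0,34,0,0,-82,0,34,2,-45,-82,0,34,4,-90,-82,0,34,5.5,-135,-82,0,32,6.7,-176,-82,0,32,6.7,-176,-82,0,32,6.7,-176,-82,0,32]' --newtons 5

```text
clock: 20.1
ee_pos: [0.511, -0.0898, 0.15]
tool_rot: [3.14, 0.0, 1.461]
wrist_force: [0.5, -0.2, 1.1]
grip_width: 0.347
grasp_force: 0.0
```

```bash
python3 go.py b -110.8 5.9 64; python3 look.py
```

```text
at b [-110.5    5.8  150. ] yaw 90.0 t 20.1 F [ 0.5 -0.2  1.1] grip 31.9 0.0
-> 510.7 -89.7 64.0 inc [ 0.1 -0.3 86. ] turn -0.0
at b [-110.5    5.8  150. ] yaw 90.0 t 20.1 F [ 0.5 -0.2  1.1] grip 31.9 0.0
top fit failed too many indices for array: array is 1-dimensional, but 2 were indexed
side (array([ 621.2, -106.5]), np.float64(-6.36), (np.float64(244.0), np.float64(56.1)))
   cass n 95 foot x -80.8 lat lo/hi [-41.4  57.5] mid 8.1 rel yaw -0.45 lean 17.2 ztop 91.0
   cass n 104 foot x -31.1 lat lo/hi [-46.6  50.6] mid 2.0 rel yaw -0.51 lean 15.2 ztop 91.0
   cass n 117 foot x 43.8 lat lo/hi [-47.   50.9] mid 1.9 rel yaw -0.41 lean 15.4 ztop 91.6
   cass n 129 foot x 93.4 lat lo/hi [-49.2  50.9] mid 0.9 rel yaw -0.57 lean 14.8 ztop 90.5
```

Request:
step_arm --increments '[0,0,45,0,32,0,0,75,0,32,0,0,86,0,30,0,0,86,0,26,0,0,86,0,24,0,0,86,0,22,0,0,86,0,20,0,0,86,0,18,0,0,86,0,18,0,0,86,0,18]'

```text
clock: 21.2
ee_pos: [0.511, -0.0898, 0.064]
tool_rot: [3.141, 0.0, 1.461]
wrist_force: [-3.1, 0.0, 6.1]
grip_width: 0.208
grasp_force: 5.6
```

```bash
python3 go.py b -110.8 -0.3 64
```

```text
at b [-110.5    5.8   64. ] yaw 90.0 t 21.2 F [-3.1  0.   6.1] grip 19.1 5.6
-> 510.0 -95.8 64.0 inc [-6.1 -0.3  0. ] turn 0.0
```

Request:
step_arm --increments '[-2,0,0,0,18,-4,0,0,0,18,-6.3,0,0,0,18,-6.3,0,0,0,18,-6.3,0,0,0,22,-6.3,0,0,0,26,-6.3,0,0,0,32,-6.3,0,0,0,32,-6.3,0,-45,0,32,-6.3,0,-90,0,32,-6.3,0,-126,0,60,-6.3,0,-126,0,60]'

```text
clock: 22.4
ee_pos: [0.513, -0.0966, 0.1941]
tool_rot: [3.133, 0.001, 1.461]
wrist_force: [-0.4, -0.2, -0.4]
grip_width: 0.498
grasp_force: 0.0
```

```bash
python3 look.py; python3 go.py g 0 0 190; sed -i 's/^    for i in range(1,len(a)-2,3).*/    B=float(a[4]) if len(a)>4 else 90\n    to(a[0],*map(float,a[1:4]),B)/' go.py; python3 go.py g 0 0 190 0
```

```text
at b [-107.8   -0.7  194.1] yaw 90.0 t 22.4 F [-0.4 -0.2 -0.4] grip 45.8 0.0
top fit failed SVD did not converge in Linear Least Squares
side (array([ 621.1, -106.3]), np.float64(-6.29), (np.float64(244.2), np.float64(55.5)))
   cass n 97 foot x -80.9 lat lo/hi [-43.1  57.6] mid 7.3 rel yaw -0.31 lean 16.9 ztop 90.9
   cass n 106 foot x -31.1 lat lo/hi [-49.4  50.9] mid 0.8 rel yaw -0.54 lean 14.8 ztop 91.0
   cass n 115 foot x 43.7 lat lo/hi [-48.7  52. ] mid 1.6 rel yaw -0.33 lean 14.7 ztop 90.9
   cass n 128 foot x 93.5 lat lo/hi [-47.7  49.8] mid 1.0 rel yaw -0.56 lean 13.4 ztop 91.0
 ** On entry to DLASCL parameter number  4 had an illegal value
at g [-137.2 -195.2  189.7] yaw 76.4 t 22.5 F [-0.6 -0.6 -0.7] grip 54.1 0.0
-> 621.5 115.0 190.0 inc [222.   87.5  -0.3] turn -0.2374
at g [-137.2 -195.2  189.7] yaw 76.4 t 22.5 F [-0.6 -0.6 -0.7] grip 54.1 0.0
-> 621.5 115.0 190.0 inc [222.   87.5  -0.3] turn 1.3334m.py:21: RankWarning: Polyfit may be poorly conditioned
  cc=(mid[g,1]+mid[g,2])/2; p=np.polyfit(mid[g,0],cc,1)
m.py:21: RankWarning: Polyfit may be poorly conditioned
  cc=(mid[g,1]+mid[g,2])/2; p=np.polyfit(mid[g,0],cc,1)
m.py:21: RankWarning: Polyfit may be poorly conditioned
  cc=(mid[g,1]+mid[g,2])/2; p=np.polyfit(mid[g,0],cc,1)
  lhs /= scale
```

Cassette_1 slipped and didn't shift, so I'll redo it with a firmer grip, unweighting the foot by about 3 mm while it slides.

```bash
python3 go.py b -110.8 6 64
```

```text
at b [-110.6   -0.5  189.7] yaw 90.0 t 22.5 F [-0.6 -0.6 -0.7] grip 54.1 0.0
-> 510.7 -89.6 64.0 inc [  6.5  -0.2 125.7] turn 0.0
```

Request:
step_arm --increments '[6.5,0,45,0,32,6.5,0,60,0,32,6.5,0,60,0,32,6.5,0,100,0,32,6.5,0,125.7,0,30,6.5,0,125.7,0,26,6.5,0,125.7,0,23,6.5,0,125.7,0,20,6.5,0,125.7,0,16,6.5,0,125.7,0,16,6.5,0,124.2,0,16,6.5,0,122.7,0,16,6.5,0,122,0,16]' --newtons 15

```text
clock: 23.8
ee_pos: [0.5116, -0.0897, 0.068]
tool_rot: [3.139, 0.0, 1.461]
wrist_force: [3.2, -0.9, -1.9]
grip_width: 0.18
grasp_force: 13.5
```

```bash
python3 go.py b -110.8 -0.3 64
```

```text
at b [-109.9    6.    68. ] yaw 90.0 t 23.8 F [ 3.2 -0.9 -1.9] grip 16.6 13.5
-> 510.0 -95.8 64.0 inc [-6.3 -0.9  4. ] turn 0.0
```

Request:
step_arm --increments '[-2,0,0,0,16,-4,0,0,0,16,-6.3,0,0,0,16,-6.3,0,0,0,16,-6.3,0,1.5,0,16,-6.3,0,3,0,16,-6.3,0,4,0,16,-6.3,0,4,0,19,-6.3,0,4,0,22,-6.3,0,4,0,26,-6.3,0,4,0,32,-6.3,0,4,0,32,-6.3,0,-41,0,32,-6.3,0,-85,0,32,-6.3,0,-122,0,60,-6.3,0,-122,0,60]'

```text
clock: 25.4
ee_pos: [0.5129, -0.0964, 0.1941]
tool_rot: [3.134, 0.001, 1.461]
wrist_force: [0.4, 0.5, 0.1]
grip_width: 0.499
grasp_force: 0.0
```

```bash
python3 look.py 2>/dev/null; python3 go.py g 0 0 190 0
```

```text
at b [-107.9   -0.6  194.1] yaw 90.0 t 25.4 F [0.4 0.5 0.1] grip 45.9 0.0
top (array([605.6, -82.5]), np.float64(-10.85), (np.float64(27.8), np.float64(8.9)))
side (array([ 618.9, -105.9]), np.float64(-6.22), (np.float64(244.1), np.float64(55.5)))
   cass n 96 foot x -83.5 lat lo/hi [-44.3  53.2] mid 4.5 rel yaw -0.43 lean 17.6 ztop 92.2
   cass n 103 foot x -33.8 lat lo/hi [-47.6  51. ] mid 1.7 rel yaw -0.41 lean 14.6 ztop 91.5
   cass n 118 foot x 41.1 lat lo/hi [-49.9  50.8] mid 0.4 rel yaw -0.68 lean 14.5 ztop 91.1
   cass n 127 foot x 90.9 lat lo/hi [-48.3  50.6] mid 1.1 rel yaw -0.54 lean 13.9 ztop 90.5
at g [-137.2 -195.   189.8] yaw 76.4 t 25.5 F [ 0.3  0.2 -0.8] grip 54.0 0.0
-> 621.5 115.0 190.0 inc [ 2.218e+02  8.750e+01 -2.000e-01] turn 1.3334
```

```bash
python3 go.py b -107.5 4 64
```

```text
at b [-110.6   -0.3  189.8] yaw 90.0 t 25.5 F [ 0.3  0.2 -0.8] grip 54.0 0.0
-> 513.8 -91.9 64.0 inc [  4.3   3.1 125.8] turn -0.0
```

Request:
step_arm --increments '[4.3,-1,45,0,32,4.3,-1,60,0,32,4.3,-1,60,0,32,4.3,-1,100,0,32,4.3,-1,125.7,0,30,4.3,0,125.7,0,26,4.3,1.5,125.7,0,23,4.3,3,125.7,0,20,4.3,4,125.7,0,16,4.3,4,123.7,0,12,4.3,4,121.7,0,12,4.3,4,119.7,0,12,4.3,4,119.7,0,12]' --newtons 22

```text
clock: 26.8
ee_pos: [0.5154, -0.0921, 0.0705]
tool_rot: [3.139, 0.0, 1.461]
wrist_force: [3.4, -0.5, 4.6]
grip_width: 0.135
grasp_force: 15.1
```

```bash
python3 go.py b -107.5 4 64; python3 look.py pics/s5.png 2>/dev/null
```

```text
at b [-105.9    4.    70.5] yaw 90.0 t 26.8 F [ 3.4 -0.5  4.6] grip 12.4 15.1
-> 513.8 -91.9 64.0 inc [-0.  -1.6  6.5] turn 0.0001
at b [-105.9    4.    70.5] yaw 90.0 t 26.8 F [ 3.4 -0.5  4.6] grip 12.4 15.1
top fit failed SVD did not converge in Linear Least Squares
side (array([ 609.9, -104.8]), np.float64(-5.4), (np.float64(243.9), np.float64(54.3)))
   cass n 299 foot x -67.1 lat lo/hi [-6.5 53.2] mid 23.4 rel yaw -4.89 lean 24.8 ztop 109.3
   cass n 115 foot x 32.6 lat lo/hi [-50.3  51.2] mid 0.5 rel yaw -0.27 lean 14.9 ztop 90.9
   cass n 125 foot x 82.4 lat lo/hi [-48.2  51.7] mid 1.8 rel yaw -0.57 lean 14.4 ztop 90.4
 ** On entry to DLASCL parameter number  4 had an illegal value
```

View pics/s5.png

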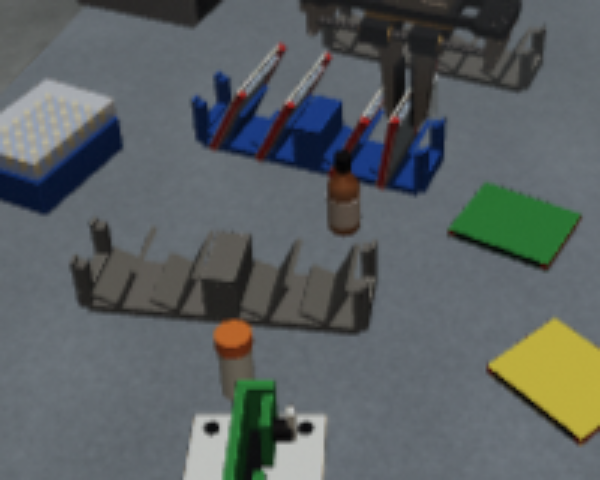

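The crop shows cassette_1 nearly upright in the grip at (395,130), and the blue tray has been pushed about 10 mm towards the robot. I'll shift the cassette sideways, release it, then push the tray back.

Request:
step_arm --increments '[0,0,-2,0,5,0,0,-3,0,5,-1.5,0,-3,0,5,-3,0,-3,0,5,-4,0,-3,0,5,-4,0,-3,0,5,-4,0,0,0,5,-4,0,2,0,5]' --newtons 25

```text
clock: 27.7
ee_pos: [0.515, -0.0963, 0.0699]
tool_rot: [3.14, 0.0, 1.461]
wrist_force: [-6.6, 3.5, 43.0]
grip_width: 0.094
grasp_force: 25.6
```

```bash
python3 go.py b -107.5 4 64; python3 look.py 2>/dev/null
```

```text
at b [-105.8   -0.2   69.9] yaw 90.01 t 27.7 F [-6.6  3.5 43. ] grip 8.7 25.6
-> 513.8 -91.9 64.0 inc [ 4.2 -1.7  5.9] turn 0.0002
at b [-105.8   -0.2   69.9] yaw 90.01 t 27.7 F [-6.6  3.5 43. ] grip 8.7 25.6
top fit failed too many indices for array: array is 1-dimensional, but 2 were indexed
side (array([ 599.1, -104.2]), np.float64(-6.7), (np.float64(244.7), np.float64(53.0)))
   cass n 306 foot x -66.9 lat lo/hi [-10.   50.4] mid 20.2 rel yaw -6.68 lean 15.2 ztop 108.2
   cass n 111 foot x 21.7 lat lo/hi [-48.6  52.1] mid 1.8 rel yaw -0.59 lean 15.0 ztop 90.6
   cass n 119 foot x 71.4 lat lo/hi [-48.5  51.7] mid 1.6 rel yaw -0.14 lean 14.2 ztop 91.0
```

Request:
step_arm --increments '[0,0,-2,0,5,0,0,-3,0,5,0,0,-3,0,5]'

```text
clock: 28.1
ee_pos: [0.5142, -0.0961, 0.0706]
tool_rot: [3.141, 0.0, 1.461]
wrist_force: [2.6, -1.2, 3.5]
grip_width: 0.096
grasp_force: 25.6
```

```bash
python3 go.py b -107.5 4 64
```

```text
at b [-1.066e+02 -1.000e-01  7.060e+01] yaw 90.01 t 28.1 F [ 2.6 -1.2  3.5] grip 8.8 25.6
-> 513.8 -91.9 64.0 inc [ 4.1 -0.9  6.6] turn 0.0002
```

The force on the foot is relieved. Now I'll lay cassette_1 back by opening while moving -s.

Request:
step_arm --increments '[0,0,0,0,11,0,-1,0,0,12.5,0,-4,0,0,14,0,-7,0,0,15.5,0,-10,0,0,17,0,-13,0,0,19,0,-17,0,0,21.5,0,-21,0,0,24,0,-25,0,0,27,0,-27,0,0,32,0,-27,0,0,34,0,-27,0,0,34,0,-27,-45,0,34,0,-60,-80,0,34,0,-80,-80,0,10,0,-80,-80,0,0]'

```text
clock: 29.7
ee_pos: [0.4328, -0.0869, 0.1513]
tool_rot: [3.141, 0.0, 1.461]
wrist_force: [0.5, 0.7, -0.9]
grip_width: 0.216
grasp_force: 0.0
```

```bash
python3 look.py pics/s6.png 2>/dev/null; python3 go.py b -175 0 30
```

```text
at b [-1.885e+02  1.000e-01  1.513e+02] yaw 89.99 t 29.7 F [ 0.5  0.7 -0.9] grip 19.9 0.0
top (array([ 684.6, -117.6]), np.float64(-0.7), (np.float64(69.1), np.float64(48.1)))
   cass n 124 foot x 71.8 lat lo/hi [-48.5  47.9] mid -0.3 rel yaw 0.47 lean 24.6 ztop 92.0
side (array([ 599.2, -103.8]), np.float64(-6.08), (np.float64(244.5), np.float64(55.1)))
   cass n 97 foot x -102.6 lat lo/hi [-49.9  49.1] mid -0.4 rel yaw -0.27 lean 17.6 ztop 91.4
   cass n 101 foot x -53.2 lat lo/hi [-50.5  53. ] mid 1.2 rel yaw -0.26 lean 15.1 ztop 91.5
   cass n 114 foot x 21.6 lat lo/hi [-48.5  51.7] mid 1.6 rel yaw -0.46 lean 14.9 ztop 91.0
   cass n 120 foot x 71.5 lat lo/hi [-48.7  50.7] mid 1.0 rel yaw -0.39 lean 14.5 ztop 91.1
at b [-186.4    0.   150.8] yaw 90.0 t 29.8 F [0.2 0.5 0.3] grip 12.1 0.0
-> 446.3 -88.5 30.0 inc [ -0.   11.4 120.8] turn -0.0001
```

View pics/s6.png

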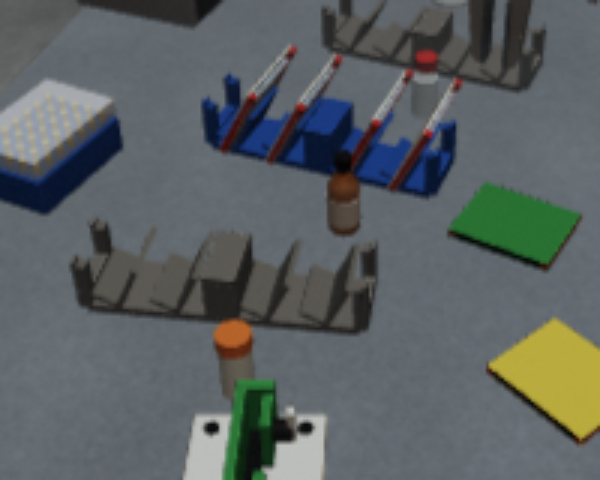

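All four cassettes stand leaning in the blue tray, which now sits about 21 mm towards the robot. I'll grip its block across the width and drag it back.

Request:
step_arm --increments '[0,40,-10,0.15,84,0,80,-10,0.3,84,0,120,-10,0.45,84,0,155,-10,0.6,84,0,155,-10,0.75,84,0,155,-10,0.9,84,0,155,-10,1.05,84,0,155,-10,1.2,84,0,155,-10,1.35,84,0,155,-10,1.5,84,0,155,-10,1.571,84,0,155,-10,1.571,84]' --newtons 20

```text
clock: 31.0
ee_pos: [0.5892, -0.1042, 0.1594]
tool_rot: [-3.142, 0.001, -0.111]
wrist_force: [0.6, 0.2, -0.3]
grip_width: 0.908
grasp_force: 0.0
```

```bash
python3 go.py b -31 0.5 24 0
```

```text
at b [-3.120e+01  1.000e-01  1.594e+02] yaw -0.06 t 31.0 F [ 0.6  0.2 -0.3] grip 83.4 0.0
-> 589.4 -103.8 24.0 inc [  0.2  -0.4 135.4] turn -0.001
```

Request:
step_arm --increments '[0.2,0,45,0,84,0.2,0,85,0,84,0.2,0,115,0,84,0.2,0,135,0,84,0.2,0,135,0,75,0.2,0,135,0,67,0.2,0,135,0,55,0.2,0,135,0,55,0.2,0,135,0,55]'

```text
clock: 31.9
ee_pos: [0.5898, -0.1045, 0.0268]
tool_rot: [3.141, -0.003, -0.11]
wrist_force: [1.8, -2.8, 1.6]
grip_width: 0.653
grasp_force: 20.0
```

```bash
python3 go.py b -9.5 0 24 0
```

```text
at b [-30.5  -0.2  26.8] yaw 0.01 t 31.9 F [ 1.8 -2.8  1.6] grip 60.0 20.0
-> 610.8 -106.7 24.0 inc [21.  -0.2  2.8] turn 0.0002
```

Request:
step_arm --increments '[2,0,0,0,55,5,0,0,0,55,8,0,0,0,55,11,0,0,0,55,14,0,0,0,55,17,0,0,0,55,19.5,0,0,0,55,21,0,0,0,55,21,0,0,0,55,21,0,0,0,68,21,0,0,0,84,21,0,0,0,84,21,0,-45,0,84,21,0,-90,0,84,21,0,-130,0,84]'

```text
clock: 33.4
ee_pos: [0.61, -0.1064, 0.1575]
tool_rot: [-3.142, -0.001, -0.11]
wrist_force: [1.2, 0.4, 0.1]
grip_width: 0.916
grasp_force: 0.0
```

```bash
python3 go.py g 0 0 160 0
```

```text
at g [ -39.6 -218.2  157.5] yaw -13.61 t 33.4 F [1.2 0.4 0.1] grip 84.2 0.0
-> 621.5 115.0 160.0 inc [ -12.8 -221.4   -2.5] turn -0.2375
```

```bash
python3 - 2>/dev/null <<'E'
from m import *
for n in("top","side"):
    d,R,t=shot(n); Q=cloud(d,R,t).reshape(-1,3); C=d["image"].reshape(-1,3).astype(int)
    ok=~np.isnan(Q[:,0]); Q=Q[ok];C=C[ok]
    for nm,c,y in(("grey",(621.5,115),7.3),("blue",(620.2,-107.7),-6.3),("spare",(538,-314.3),-7.7)):
        try: print(n,nm,fit(Q,C,c,y,nm))
        except Exception as e: print(n,nm,"fail")
        if nm=="blue": cass(Q,np.array([620.2,-107.7]),-6.3)
E
```

```text
top grey (array([620.8, 113.5]), np.float64(7.1), (np.float64(244.3), np.float64(55.4)))
top blue fail
top spare (array([ 536.7, -316.2]), np.float64(-7.05), (np.float64(243.9), np.float64(55.8)))
side grey (array([622.7, 115.8]), np.float64(7.14), (np.float64(244.6), np.float64(56.7)))
side blue (array([ 614.3, -103.9]), np.float64(-5.75), (np.float64(245.3), np.float64(55.5)))
   cass n 95 foot x -88.0 lat lo/hi [-50.1  51.2] mid 0.6 rel yaw -0.34 lean 18.7 ztop 90.6
   cass n 103 foot x -38.2 lat lo/hi [-48.2  54.8] mid 3.3 rel yaw -0.25 lean 16.5 ztop 91.1
   cass n 120 foot x 36.7 lat lo/hi [-47.8  53.6] mid 2.9 rel yaw -0.35 lean 14.4 ztop 91.0
   cass n 124 foot x 86.5 lat lo/hi [-44.6  53.6] mid 4.5 rel yaw -0.44 lean 15.3 ztop 91.0
side spare (array([ 539.6, -313.6]), np.float64(-7.8), (np.float64(245.5), np.float64(56.4)))
```

Request:
step_arm --increments '[-3,-45,-2.5,-0.06,88,-6,-90,-2.5,-0.12,88,-9,-135,-2.5,-0.18,88,-11,-180,-2.5,-0.2375,88,-12.8,-221.4,-2.5,-0.2375,88,-12.8,-221.4,-2.5,-0.2375,88,-12.8,-221.4,-2.5,-0.2375,88,-12.8,-221.4,-2.5,-0.2375,88]' --newtons 40

```text
clock: 34.3
ee_pos: [0.6209, 0.114, 0.1575]
tool_rot: [3.141, 0.001, 0.127]
wrist_force: [-0.4, 0.4, 0.9]
grip_width: 0.955
grasp_force: 0.0
```

```bash
python3 go.py g 0 0 24 0
```

```text
at g [ -0.7  -0.9 157.5] yaw -0.02 t 34.3 F [-0.4  0.4  0.9] grip 87.8 0.0
-> 621.5 115.0 24.0 inc [  0.7  -0.9 133.5] turn -0.0004
```

Request:
step_arm --increments '[0.8,-0.3,45,0,88,0.8,-0.3,85,0,88,0.8,-0.3,115,0,88,0.8,-0.3,133.5,0,88,0.8,-0.3,133.5,0,78,0.8,-0.3,133.5,0,68,0.8,-0.3,133.5,0,50,0.8,-0.3,133.5,0,50,0.8,-0.3,133.5,0,50]'

```text
clock: 35.2
ee_pos: [0.6231, 0.1151, 0.0261]
tool_rot: [3.141, -0.002, 0.127]
wrist_force: [0.5, -4.3, 6.5]
grip_width: 0.646
grasp_force: 40.0
```

```bash
python3 go.py g 0 0 24 0
python3 - <<'E'
import go,numpy as np
from station import arm
p=arm.read_state()["ee_pos"]*1000; print(p)
go.T["s"]=(p[0]-83.6,p[1]-429.5,7.1-14.8); go.to("s",0,0,160,0); go.to("w",p[0],p[1],160,7.1)
E
```

```text
at g [ 1.6 -0.1 26.1] yaw -0.0 t 35.2 F [ 0.5 -4.3  6.5] grip 59.3 40.0
-> 621.5 115.0 24.0 inc [-1.6 -0.1  2.1] turn -0.0001
[623.07716874 115.07808446  26.12339161]
-> 539.5 -314.4 160 inc [-137.5  415.4 -133.9] turn 0.2617
-> 623.1 115.1 160 inc [   0.     0.  -133.9] turn 0.0034
```

Request:
step_arm --increments '[0,0,-20,0,50,0,0,-60,0,50,0,0,-100,0,50,0,0,-134,0,50,-13,40,-134,0.03,50,-27,81,-134,0.06,50,-41,123,-134,0.09,50,-55,165,-134,0.12,50,-69,207,-134,0.15,50,-83,249,-134,0.18,50,-96,290,-134,0.21,50,-110,332,-134,0.24,50,-122,368,-134,0.26,50,-132,398,-134,0.26,50,-137.5,415.4,-134,0.26,50,-137.5,415.4,-134,0.26,50,-137.5,415.4,-134,0.26,50,-137.5,415.4,-134,0.26,50]'

```text
clock: 37.0
ee_pos: [0.5385, -0.3127, 0.1585]
tool_rot: [-3.141, 0.0, -0.132]
wrist_force: [-0.5, -0.1, -4.2]
grip_width: 0.652
grasp_force: 40.0
```

```bash
python3 - 2>/dev/null <<'E'
from m import *
import go
go.T["s"]=(539.5,-314.4,-7.6); go.me("s"); go.to("s",0,0,76,0)
for n in("side","top"):
    d,R,t=shot(n); Q=cloud(d,R,t).reshape(-1,3); C=d["image"].reshape(-1,3).astype(int)
    ok=~np.isnan(Q[:,0]); Q=Q[ok];C=C[ok]
    for z0 in (0,.134):
        try: print(n,z0,fit(Q-[0,0,z0],C,(538,-314.3),-7.6,"spare"))
        except Exception: print("fail")
    if n=="side": cv2.imwrite("pics/s7.png",cv2.cvtColor(cv2.resize(d["image"][40:200,240:440],None,fx=3,fy=3),cv2.COLOR_RGB2BGR))
E
```

```text
at s [ -1.2   1.6 158.5] yaw 0.06 t 37.0 F [-0.5 -0.1 -4.2] grip 59.9 40.0
-> 539.5 -314.4 76 inc [ 1.2  1.6 82.5] turn 0.001
side 0 (array([ 539.5, -313.3]), np.float64(-7.46), (np.float64(245.3), np.float64(56.3)))
side 0.134 (array([ 538.5, -309.4]), np.float64(-8.18), (np.float64(244.6), np.float64(56.1)))
top 0 (array([ 593. , -299.4]), np.float64(-10.29), (np.float64(140.3), np.float64(9.5)))
top 0.134 (array([ 633.4, -306.8]), np.float64(-16.62), (np.float64(56.0), np.float64(28.3)))
```

View pics/s7.png

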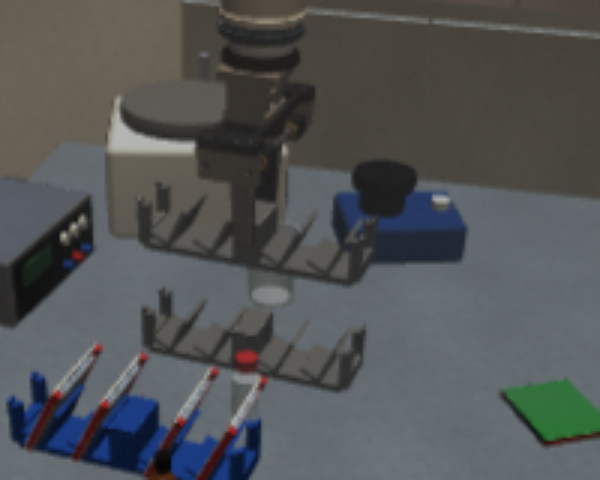

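The crop shows the held grey tray at (250,235), hovering parallel over the spare at (255,335). I'll lower it close and re-measure.

Request:
step_arm --increments '[1.2,2.5,40,0,50,1.2,2.5,60,0,50,1.2,2.5,70,0,50,1.2,2.5,70,0,50,1.2,2.5,70,0,50]'

```text
clock: 37.6
ee_pos: [0.5399, -0.3166, 0.0894]
tool_rot: [3.141, -0.001, -0.132]
wrist_force: [0.7, -0.5, -3.4]
grip_width: 0.649
grasp_force: 40.0
```

```bash
python3 - 2>/dev/null <<'E'
from m import *
import go
go.T["s"]=(539.5,-314.4,-7.6); go.me("s")
d,R,t=shot("side"); Q=cloud(d,R,t).reshape(-1,3); C=d["image"].reshape(-1,3).astype(int)
ok=~np.isnan(Q[:,0]); Q=Q[ok];C=C[ok]
for z0 in (0,.062): print(z0,fit(Q-[0,0,z0],C,(538.5,-314.3),-7.6,"spare"))
E
```

```text
at s [ 0.7 -2.2 89.4] yaw 0.03 t 37.6 F [ 0.7 -0.5 -3.4] grip 59.7 40.0
0 (array([ 540.1, -310.5]), np.float64(-7.72), (np.float64(245.4), np.float64(49.9)))
0.062 (array([ 540.9, -312.3]), np.float64(-7.64), (np.float64(246.1), np.float64(57.3)))
```

Request:
step_arm --increments '[-0.7,-0.4,5,0,50,-0.7,-0.4,9,0,50,-0.7,-0.4,11.5,0,50,-0.7,-0.4,13,0,50,-0.7,-0.4,13.5,0,50]'

```text
clock: 38.15
ee_pos: [0.5384, -0.3162, 0.0761]
tool_rot: [-3.141, 0.0, -0.133]
wrist_force: [-5.3, 3.3, 12.3]
grip_width: 0.652
grasp_force: 40.0
```

```bash
python3 - 2>/dev/null <<'E'
from m import *
import go
go.T["s"]=(539.5,-314.4,-7.6); go.me("s")
d,R,t=shot("side"); Q=cloud(d,R,t).reshape(-1,3); C=d["image"].reshape(-1,3).astype(int)
ok=~np.isnan(Q[:,0]); Q=Q[ok];C=C[ok]
for z0 in (0,.05): print(z0,fit(Q-[0,0,z0],C,(538.5,-314.3),-7.6,"spare"))
E
```

```text
at s [-0.9 -1.9 76.1] yaw -0.0 t 38.15 F [-5.3  3.3 12.3] grip 59.9 40.0
0 (array([ 539.7, -308.7]), np.float64(-7.67), (np.float64(245.0), np.float64(50.5)))
0.05 (array([ 538.5, -312.1]), np.float64(-7.42), (np.float64(244.4), np.float64(55.9)))
```

Request:
step_arm --increments '[0,0,-0.5,0,50,0,0,-0.5,0,66,0,0,-0.5,0,80,0,0,-0.5,0,88,0,0,-45,0,88,0,0,-90,0,88,-20,40,-130,0,88,-40,90,-130,0,88,-70,140,-130,0,88,-90,190,-130,0,88,-120,240,-130,0,88,-120,290,-130,0,88,-120,290,-130,0,88]'

```text
clock: 39.5
ee_pos: [0.3792, -0.5911, 0.2051]
tool_rot: [3.14, -0.0, -0.135]
wrist_force: [0.3, 0.2, -0.5]
grip_width: 0.955
grasp_force: 0.0
```

```bash
cat > chk.py <<'E'
from m import *
import go; go.me("s")
for n in("top","side"):
    d,R,t=shot(n); W=cloud(d,R,t); Q=W.reshape(-1,3); C=d["image"].reshape(-1,3).astype(int)
    cv2.imwrite(f"pics/f_{n}.png",cv2.cvtColor(d["image"],cv2.COLOR_RGB2BGR))
    if n=="top": cv2.imwrite("pics/f_crop.png",cv2.cvtColor(cv2.resize(d["image"][105:225,180:440],None,fx=3,fy=3),cv2.COLOR_RGB2BGR))
    ok=~np.isnan(Q[:,0]); Q=Q[ok];C=C[ok]
    try: r=fit(Q,C,(615,-106),-6.3,"blue"); print(n,"blue",r); cass(Q,r[0],r[1])
    except Exception: print("blue fail")
    for z0 in(0,.05):
        try: print(n,z0,fit(Q-[0,0,z0],C,(538.5,-314.3),-7.6,"spare"))
        except Exception: print("fail")
E
python3 chk.py 2>/dev/null
```

```text
at s [-120.3 -295.6  205.1] yaw -0.01 t 39.5 F [ 0.3  0.2 -0.5] grip 87.8 0.0
top blue (array([ 612.1, -105.9]), np.float64(-6.27), (np.float64(244.6), np.float64(54.6)))
   cass n 145 foot x -78.0 lat lo/hi [-50.7  46.4] mid -2.1 rel yaw -0.43 lean 25.8 ztop 92.2
   cass n 137 foot x -28.6 lat lo/hi [-49.7  47.5] mid -1.1 rel yaw 0.9 lean 22.3 ztop 94.0
   cass n 135 foot x 45.6 lat lo/hi [-49.6  49.2] mid -0.2 rel yaw 0.38 lean 24.8 ztop 92.5
   cass n 113 foot x 94.7 lat lo/hi [-49.4  47.4] mid -1.0 rel yaw -0.44 lean 19.7 ztop 92.9
fail
top 0.05 (array([ 556.8, -316.9]), np.float64(-8.08), (np.float64(203.5), np.float64(56.4)))
side blue (array([ 613.9, -104. ]), np.float64(-5.72), (np.float64(244.1), np.float64(56.0)))
   cass n 94 foot x -81.3 lat lo/hi [-49.5  49.6] mid 0.0 rel yaw -0.78 lean 19.2 ztop 91.0
   cass n 104 foot x -31.6 lat lo/hi [-48.5  51.5] mid 1.5 rel yaw -0.86 lean 16.6 ztop 91.1
   cass n 118 foot x 43.7 lat lo/hi [-50.9  49.5] mid -0.7 rel yaw -1.0 lean 14.6 ztop 90.6
   cass n 125 foot x 92.8 lat lo/hi [-49.3  49.5] mid 0.1 rel yaw -0.96 lean 14.7 ztop 91.2
side 0 (array([ 540.2, -307.1]), np.float64(-7.97), (np.float64(244.5), np.float64(46.3)))
side 0.05 (array([ 538.3, -311.9]), np.float64(-7.3), (np.float64(244.1), np.float64(56.0)))
```

View pics/f_crop.png

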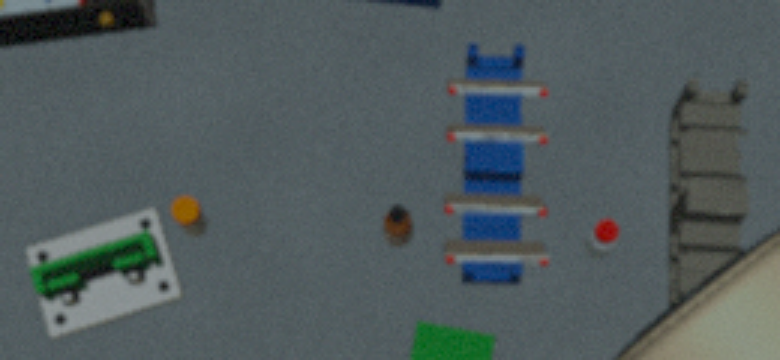

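The crop shows four cassettes centred across the blue tray at x≈497, all leaning; the grey tray stacked at (710,190); the stand empty, and the bottles in place.

I'll check the stack height at both ends, then hand in.

Run:
```python
from m import *
d,R,t=shot("side"); Q=cloud(d,R,t).reshape(-1,3)*1000
a=np.radians(-7.6); P=Q[:,:2]-[539,-313]; s=P@[np.cos(a),np.sin(a)]; l=P@[-np.sin(a),np.cos(a)]
ok=True
for s0 in(-121,121):
    for l0 in(-25,25):
        k=(abs(s-s0)<5)&(abs(l-l0)<9)&(Q[:,2]>20); z=np.percentile(Q[k,2],97); print(s0,l0,k.sum(),z.round(1))
        ok&=abs(z-105)<4
k=(abs(s)<13)&(abs(l)<28)&(Q[:,2]>80); print("block",np.median(Q[k,2]).round(1))
print(ok)
if ok: print(arm.finish_job())
```

```text
-121 -25 43 103.0
-121 25 64 104.2
121 -25 17 104.0
121 25 48 104.5
block 100.1
True
the job is handed in; nothing more can be done
None
```

The job is handed in at about 40 s of the 72 s. All four cassettes lean home in the blue tray, within about 2 mm of centre, and the grey tray is down level between the spare's lugs, about 1 mm off centre. Re-centring cassette_1 dragged the blue tray about 21 mm; I pulled it back to about 7 mm from its start. The wrist force briefly reached 43 N, through the cassette onto the tray.

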